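# Lower the ratchet arm of a bench magnifier

### The arm

A 6-joint arm with a two-finger parallel gripper is mounted at the origin on a cart in front of the work surface, level with it; the furniture and walls round the work are solid. World frame = base frame: x ahead of the robot, y to its left, z up, the work surface at z = 0. Lengths are in m, angles in rad, forces in N, time in s.
With the tool pointing down it reaches from about 0.35 to 0.95 m from the base axis. Payload 17.4 kg.
Tool frame: the origin (TCP) lies where the fingers leave the gripper's body, on its centre line; the fingertips stand 84 mm ahead of it and the grasp point (between the pads) lies 65 mm ahead of it; z points along the fingers, y is the line along which they close (so a half turn about z gives the same grasp; the last joint's range is limited). The gripper opens to 93 mm and grips with 3 to 60 N. Pads are 15 mm wide; open, the fingers measure 128 mm over their backs; the gripper's body (75 mm by 188 mm) begins 65 mm behind the grasp point.
Start: joints at [-1.378, 0.116, 1.442, -0, 1.584, -0.038], TCP at [0.154, -0.657, 0.303] pointing down, gripper open.
Joint ranges: [-2.83, 2.83], [-0.83, 2.19], [0.07, 2.5], [-1.14, 4.28], [0.01, 3], [-2.97, 2.97]. Speed limits (rad/s): [1.89, 1.89, 2.22, 3.14, 3.14, 3.14].

### API

Orientations are given as a unit quaternion [x, y, z, w].
In Python, from station import arm gives the robot as it stands.
- The arm moves only by the tool send_rows, never from a script. Its argument "series" is a list of rows, each a list of 4 numbers: the shift along the tool's x, y, z scaled (see below), then the turn about the tool's z scaled (see below). A call has 1 to 5 rows; each row shifts and turns the commanded pose from where the row before left it, along the tool's axes as they then stand; what a row does not reach is not made up. The controller multiplies each number of a shift by 0.3 m and each number of a turn by pi rad. A row lasts 1/12 s, in which the tool goes at most 41.7 mm and 7.16 degrees, less where a joint would pass 70% of its speed; a pose out of reach is approached as far as the arm can. A call with a number of a shift or a turn outside -1 to 1 is refused whole. A call with a gripper value outside its range is refused whole. "claw" is the closure, from 0 (fully open) to 1 (shut), set as the call begins (left out, the last holds). The fingers move at their own pace and stop on an object; "squeeze" is the grip in N (left out, the last holds). Time passes only in rows, so rows that do not move let the fingers close. It gives the time, the measured TCP pose, the force, the opening and the grip force at its end, in the units of the state.
- arm.read_state(): the state, without advancing time (a new reading comes with each control period).
- arm.grab_frame(name): name is "scene" or "top"; returns a dict with "img" (384x512x3 uint8, red, green, blue), "mtx" (3x3 intrinsics, pixels), "R" (3x3) and "t" (3): a world point X has camera coordinates R X + t. Camera axes: x right, y down, z forward; pixel columns grow to the right and rows downward; lengths in m; the calibration is good to about 2 mm. A picture is of the moment at which its call begins. There is no depth.
- arm.job_done(): hands the job in; it is judged then, once.
The state is a dict: "t": time; "qpos": joint angles; "qd": joint speeds; "effort": joint torques, N m; "eef_pos": TCP position; "eef_rot": TCP orientation; "force": force on the tool from outside, world axes, zero at the start; "wrist_torque": the same for the moment, N m; "finger_gap": finger opening in m; "gripper_force": force on a finger pad.
Only numpy, scipy, OpenCV 4.12 (cv2) and the standard library are available. Lean on these libraries where they do the work, as an engineer would, in place of code of your own. Each camera call takes 0.05 s, during which the arm holds its last target. There are 200 camera calls.

### The job

The magnifier's arm is locked in its raised position by a ratchet. With closed fingertips, press the paddle of its pawl all the way down so that the hook swings clear of the teeth (it stays there), then push the end bar of the arm down until the arm is level, fully down on its stop. Do not grasp, lift or raise anything, do not touch the lens glass, and leave the ring under the lens and the tools round the stand where they are; finish clear of everything.

Things in the scene. Friction and masses are not known exactly. Their poses are not given: they have to be found in the camera images.
- stand: bench magnifier stand, fixed to the table: grey base plate 100 (x) x 340 (y) x 12 mm high, its plate reaching from y = -190 to +150 mm, with two upright cheeks (42 mm apart centre to centre, 48 mm over their outsides, 131 mm high, from y = -120 to -59 mm) that carry the arm's hinge. Origin on the underside of the plate; its own y axis runs along the stand from the paddle end (-y) to the lens end (+y), z is up. It stands at a new place and yaw each time.
- main_hinge (a point): centre of the arm's hinge: stand frame (0, -80, 110) mm; the hinge axis is the stand's x axis
- ratchet_arm (a joint): angle of the arm, rad: 0 = raised 0.70 rad above level, 0.70 = level, which is its lower stop; grows as the arm goes down. Stiff friction hinge: it stays where it is left and takes about 5 N at the bar to push down. With the pawl engaged it can be pushed only to about 0.15, where the first tooth meets the hook and blocks it. It can be raised to -0.10, which is not wanted.
- push_bar (a point): centre of the round rubber crossbar at the free end of the arm, parallel to the stand's x axis: 14 mm diameter, 74 mm long, 200 mm from the hinge axis. It moves on an arc about the hinge: at arm angle q it is 200*cos(0.70-q) mm to +y of the hinge and 200*sin(0.70-q) mm above it. Push here, from above.
- lens: round glass lens, 62 mm diameter, 4 mm thick, in a black frame (78 mm outside), its centre 125 mm from the hinge axis along the arm; origin at its centre, own z normal to the glass. Do not touch the glass.
- pawl (a joint): angle of the pawl, rad: 0 = hook over the teeth (locked), 0.45 = fully pressed to its stop, hook clear. Grows as the paddle is pressed down. It has a stiff pivot, stays where it is put, and takes about 3 N at the paddle.
- paddle_top (a point): centre of the top face of the pawl's black rubber thumb paddle (34 mm along the stand's x, 26 mm along its y), at the -y end of the stand, behind the cheeks; 104 mm above the table when locked. Pressing it fully moves this point 34 mm down and 16 mm outwards, towards -y, along an arc about pawl_pivot.
- pawl_pivot (a point): the pawl's pivot, axis along the stand's x: stand frame (0, -112, 52) mm. The paddle point lies 66 mm to -y of it and 52 mm above it when locked and turns about it by the pawl angle.
- ring_gauge: steel setting ring, 52 mm outside, 16 mm high, loose on the round black stage under the lens; origin at the centre of its underside. Leave alone.
- gauge_block_a: loose steel gauge block, 9 x 35 x 30 mm high, standing on the table near the stand; origin at the centre of its underside. Leave alone.
- plug_gauge: loose plug gauge, 20 x 89 x 18 mm, lying near the stand; origin at the centre of its underside, long along its y. Leave alone.
- micrometer: loose micrometer, 48 x 136 x 18 mm, lying near the stand; origin at the centre of its underside, long along its y. Leave alone.

How it is judged:
By the outcome, as a careful person would: the job done as asked, in the order asked, and still so for the second after the job is handed in, with the robot touching nothing.
It also fails if it takes over 46 s, if anything falls off the work surface, if the arm or the gripper's body presses on something with over 40 N, if the wrist force passes 120 N, or if a joint passes its speed limit or range.

## Working session

There is one attempt and no reset: what is moved stays moved. The work goes in short steps, Python scripts to look and compute and a tool call to move; the robot and the scene stay as the last step left them, time stands still between calls to the robot, and variables do not carry over. Pictures are saved under pics/ and viewed, at most 10 in all, crops included, and the job is handed in when it is done.

Besides the shell and the picture viewer there is one more tool, called after "Emit:" as a command line: name --pt "numbers of a row" for each row, then --argument value for the rest. send_rows: Moves the arm, as the interface text tells. Shifts and turns lie within -1 to 1; 1 stands for 0.3 m of shift or pi rad of turn. Its arguments: {"type":"object","properties":{"series":{"type":"array","items":{"type":"array","items":{"type":"number"}}},"claw":{"type":"number"},"squeeze":{"type":"number"}},"required":["series"]}

```bash
mkdir -p pics
python3 - <<'E'
from station import arm
import cv2, numpy as np
for n in("scene","top"):
    f=arm.grab_frame(n); cv2.imwrite(f"pics/{n}0.png",f["img"][:,:,::-1]); np.savez(f"{n}0.npz",**f)
    print(n,f["mtx"].tolist(),(-f["R"].T@f["t"]).round(3), f["R"].round(2).tolist())
s=arm.read_state(); print(s["t"],s["eef_pos"],s["eef_rot"],s["finger_gap"])
E
```

```text
scene [[449.94162133732794, 0.0, 243.463430788805], [0.0, 449.94162133732794, 183.35511307406992], [0.0, 0.0, 1.0]] [-0.206  0.545  0.615] [[-0.58, -0.81, -0.0], [-0.37, 0.27, -0.89], [0.72, -0.52, -0.46]]
top [[478.72943760254265, 0.0, 250.00861518913985], [0.0, 478.72943760254265, 187.8273891338938], [0.0, 0.0, 1.0]] [ 0.385 -0.006  1.346] [[0.01, -1.0, -0.01], [-0.99, -0.01, -0.15], [0.15, 0.01, -0.99]]
0.1 [ 0.15438455 -0.65701414  0.30206629] [ 9.93346861e-01  1.15159640e-01 -5.41983431e-05 -5.18147156e-04] 0.09313144615481171
```

View pics/scene0.png

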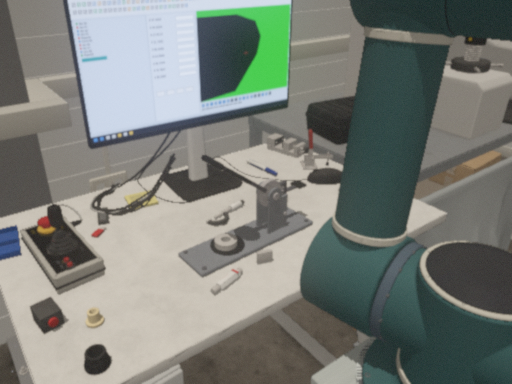

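View pics/top0.png

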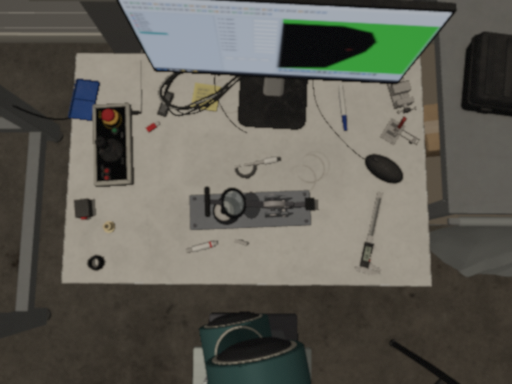

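The top view shows the stand with its plate spanning about (190,193)–(312,228). The bar is at the left, near (207,204), and the paddle at the right, near (312,204). I'll enlarge that region.

Run:
```python
import cv2, numpy as np
a=cv2.imread("pics/top0.png")[180:245,180:330]; cv2.imwrite("pics/top0c.png",cv2.resize(a,None,fx=5,fy=5,interpolation=cv2.INTER_CUBIC))
a=cv2.imread("pics/scene0.png")[140:300,170:330]; cv2.imwrite("pics/scene0c.png",cv2.resize(a,None,fx=3.7,fy=3.7,interpolation=cv2.INTER_CUBIC))
```

```text
(no output)
```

View pics/top0c.png

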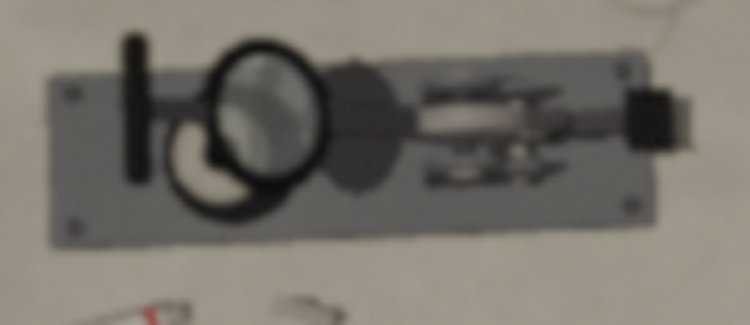

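View pics/scene0c.png

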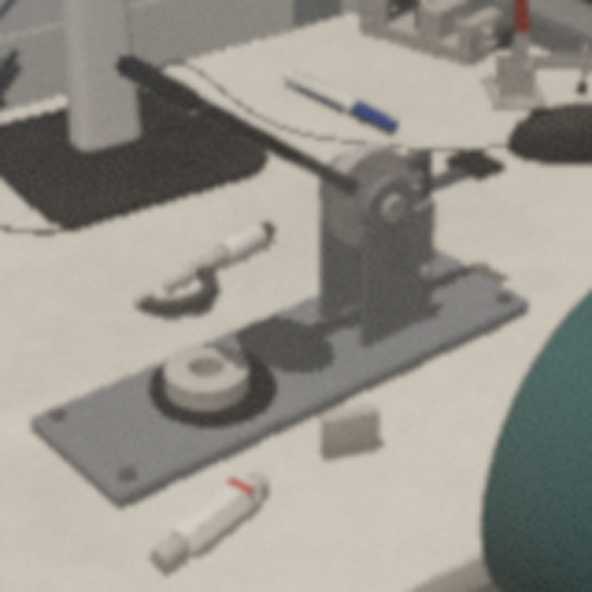

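The enlarged view gives the plate corners in the top crop: (50,77), (645,52), (655,224) and (52,247). The bar runs (135,35)–(138,182) and the paddle top is at about (650,119). The ring and the tools lie clear of the vertical paths above the paddle and bar.

```bash
cat > h.py <<'E'
import numpy as np
def ray(f,uv,z):
    C=-f["R"].T@f["t"]; d=f["R"].T@np.linalg.solve(f["mtx"],[*uv,1]); return C+d*(z-C[2])/d[2]
def proj(f,X):
    c=f["mtx"]@(f["R"]@X+f["t"]); return c[:2]/c[2]
def fit(P,W): # stand xy -> world xy rigid
    p,w=P.mean(0),W.mean(0); H=(P-p).T@(W-w); a=np.arctan2(H[0,1]-H[1,0],H[0,0]+H[1,1])
    R=np.array([[np.cos(a),-np.sin(a)],[np.sin(a),np.cos(a)]]); return a,R,w-R@p
E
python3 - <<'E'
import numpy as np; from h import *
f=np.load("top0.npz"); s=np.load("scene0.npz")
c=np.array([[50,77],[645,52],[655,224],[52,247]]); 
uv=(c+.5)/5-.5+180
W=np.array([ray(f,u,.012)[:2] for u in uv]); P=np.array([[.05,.15],[.05,-.19],[-.05,-.19],[-.05,.15]])
a,R,o=fit(P,W); print("yaw",a,"o",o,"resid mm",((P@R.T+o-W)*1e3).round(1).tolist())
np.savez("pose.npz",a=a,R=R,o=o)
def w(x,y,z): return np.r_[R@[x,y]+o,z]
def bar(q,x=0): return w(x,-.08+.2*np.cos(.7-q),.11+.2*np.sin(.7-q))
def pad(p):
    y,z=-.066,.052; return w(0,-.112+y*np.cos(p)-z*np.sin(p),.052+z*np.cos(p)+y*np.sin(p))
for n,X in [("pad",pad(0)),("pad1",pad(.45)),("barL",bar(0,.037)),("barR",bar(0,-.037)),("bar",bar(0)),("bar1",bar(.7))]:
    print(n,X.round(4),"topcrop",((proj(f,X)-180+.5)*5).round(),"scenecrop",((proj(s,X)-[170,140]+.5)*3.7).round())
E
```

```text
yaw 0.04626888049187894 o [0.52161463 0.02961249] resid mm [[2.1, 2.7], [1.6, -2.2], [-1.6, -2.2], [-2.2, 1.7]]
pad [ 0.5298 -0.1482  0.104 ] topcrop [652. 120.] scenecrop [476. 159.]
pad1 [ 0.5306 -0.1642  0.0701] topcrop [674. 126.] scenecrop [491. 196.]
barL [0.5552 0.1042 0.2388] topcrop [144.  30.] scenecrop [127.  50.]
barR [0.4813 0.1008 0.2388] topcrop [148. 187.] scenecrop [204.  92.]
bar [0.5182 0.1025 0.2388] topcrop [146. 108.] scenecrop [164.  71.]
bar1 [0.5161 0.1495 0.11  ] topcrop [ 79. 141.] scenecrop [105. 296.]
```

Emit:
send_rows --pt "0.08 -0.068 0 0" --pt "0.08 -0.068 0 0" --pt "0.08 -0.068 0 0" --pt "0.08 -0.068 0 0" --pt "0.08 -0.068 0 0" --claw 1 --squeeze 10

```text
t: 0.52
eef_pos: [0.2485, -0.529, 0.3023]
eef_rot: [0.993, 0.115, -0.0, -0.0]
force: [1.0, -0.1, 0.1]
finger_gap: 0.0644
gripper_force: 0.0
```

Emit:
send_rows --pt "0.08 -0.068 0 0" --pt "0.08 -0.068 0 0" --pt "0.08 -0.068 0 0" --pt "0.08 -0.068 0 0" --pt "0.08 -0.068 0 0"

```text
t: 0.93
eef_pos: [0.3419, -0.4022, 0.3025]
eef_rot: [0.993, 0.115, -0.0, -0.0]
force: [-0.1, -0.8, 0.5]
finger_gap: 0.0312
gripper_force: 0.0
```

Emit:
send_rows --pt "0.08 -0.068 0 0" --pt "0.08 -0.068 0 0" --pt "0.08 -0.068 0 0" --pt "0.08 -0.068 0 0" --pt "0.08 -0.068 0 0"

```text
t: 1.35
eef_pos: [0.4354, -0.2754, 0.3026]
eef_rot: [0.993, 0.115, -0.0, -0.0]
force: [-0.1, -1.1, -0.6]
finger_gap: 0.0011
gripper_force: 0.0
```

Emit:
send_rows --pt "0 0 0 -0.037" --pt "0 0 0 -0.037" --pt "0 0 0 -0.037" --pt "0 0 0 -0.037" --pt "0 0 0 -0.037"

```text
t: 1.77
eef_pos: [0.4348, -0.2767, 0.3024]
eef_rot: [0.918, 0.398, -0.0, -0.0]
force: [0.3, 0.1, -0.5]
finger_gap: 0.0004
gripper_force: 0.0
```

Emit:
send_rows --pt "0 0 0 -0.037" --pt "0 0 0 -0.037" --pt "0 0 0 -0.037" --pt "0 0 0 -0.037" --pt "0 0 0 -0.037"

```text
t: 2.18
eef_pos: [0.4348, -0.2768, 0.3024]
eef_rot: [0.765, 0.644, -0.0, -0.0]
force: [0.2, -0.5, -0.2]
finger_gap: 0.0004
gripper_force: 0.0
```

Emit:
send_rows --pt "0 0 0 -0.037" --pt "0 0 0 -0.034" --pt "0 0 0 0" --pt "0 0 0 0"

```text
t: 2.52
eef_pos: [0.4348, -0.2768, 0.3025]
eef_rot: [0.692, 0.722, -0.0, -0.0]
force: [-0.3, -0.6, -0.1]
finger_gap: 0.0003
gripper_force: 0.0
```

```bash
cat >> h.py <<'E'
def to(tx,ty,ztip):
    "scaled tool shift and turn still to go to put the fingertip centre at a world point, tool y along stand x"
    from station import arm; from scipy.spatial.transform import Rotation as Ro
    s=arm.read_state(); R=Ro.from_quat(s["eef_rot"]).as_matrix(); tip=s["eef_pos"]+.084*R[:,2]
    a=float(np.load("pose.npz")["a"]); dt=a-np.arctan2(R[1,1],R[0,1])
    print("t",round(s["t"],2),"tip",tip.round(4),"F",np.round(s["force"],1),"gap",round(s["finger_gap"],3),"shift",(R.T@(np.array([tx,ty,ztip])-tip)/.3).round(3),"turn",round(-dt/np.pi,3),"z",R[:,2].round(3),"toolx",R[:,0].round(3))
E
python3 -c "
from h import *; to(.530,-.151,.135)"
```

```text
t 2.52 tip [ 0.4348 -0.2768  0.2185] F [-0.3 -0.6 -0.1] gap 0.0 shift [0.406 0.335 0.278] turn -0.001 z [-0.  0. -1.] toolx [-0.042  0.999  0.   ]
```

Emit:
send_rows --pt "0.08 0.067 0 0" --pt "0.08 0.067 0 0" --pt "0.08 0.067 0 0" --pt "0.08 0.067 0 0" --pt "0.08 0.067 0 0"

```text
t: 2.93
eef_pos: [0.5305, -0.1511, 0.3028]
eef_rot: [0.692, 0.721, 0.0, 0.0]
force: [0.0, -0.7, 0.9]
finger_gap: 0.0006
gripper_force: 0.0
```

Emit:
send_rows --pt "0 0 0.07 0" --pt "0 0 0.07 0" --pt "0 0 0.07 0" --pt "0 0 0.07 0" --pt "0 0 0 0"

```text
t: 3.35
eef_pos: [0.5287, -0.1519, 0.2145]
eef_rot: [0.692, 0.722, -0.001, -0.003]
force: [0.1, 0.0, -1.4]
finger_gap: 0.0004
gripper_force: 0.0
```

Run:
```python
from h import *; to(.530,-.151,.108)
from station import arm; import cv2
a=arm.grab_frame("top")["img"][175:250,180:330,::-1]; b=arm.grab_frame("scene")["img"][140:230,225:345,::-1]
cv2.imwrite("pics/p1.png",cv2.vconcat([cv2.resize(a,(600,300)),cv2.resize(b,(400,300)).copy() if 0 else cv2.resize(b,(600,300))]))
```

```text
t 3.35 tip [ 0.5282 -0.1518  0.1305] F [ 0.1  0.  -1.4] gap 0.0 shift [0.002 0.006 0.075] turn -0.001 z [-0.005  0.002 -1.   ] toolx [-0.042  0.999  0.002]
```

View pics/p1.png

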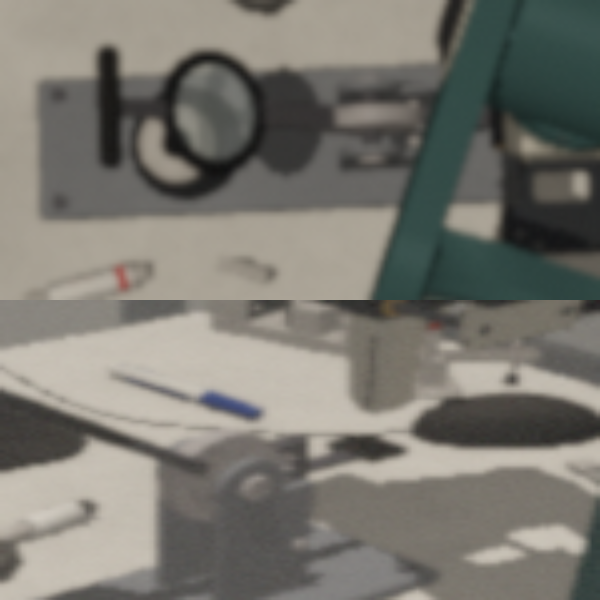

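The closed fingertips are directly above the paddle (lower panel, fingers at (383,370), paddle at (370,447)). I'll lower them to contact, then press along the arc.

Emit:
send_rows --pt "0 0.005 0.03 0" --pt "0 0 0.03 0" --pt "0 0 0.015 0" --pt "0 0 0.01 0" --pt "0 0 0 0"

```text
t: 3.87
eef_pos: [0.5311, -0.1523, 0.1926]
eef_rot: [0.691, 0.723, -0.0, -0.0]
force: [0.0, 0.2, 0.1]
finger_gap: 0.0005
gripper_force: 0.0
```

Emit:
send_rows --pt "-0.009 0 0.014 0" --pt "-0.009 0 0.014 0" --pt "-0.009 0 0.014 0" --pt "-0.008 0 0.014 0" --pt "0 0 0 0"

```text
t: 4.28
eef_pos: [0.5317, -0.1635, 0.1758]
eef_rot: [0.691, 0.723, -0.0, 0.0]
force: [0.7, -1.5, 1.6]
finger_gap: 0.0005
gripper_force: 0.8
```

```bash
python3 -c "
from h import *; to(.5306,-.167,.070)"
```

```text
t 4.28 tip [ 0.5317 -0.1635  0.0918] F [ 0.7 -1.5  1.6] gap 0.001 shift [-0.011 -0.004  0.073] turn -0.0 z [-0. -0. -1.] toolx [-0.045  0.999 -0.   ]
```

Emit:
send_rows --pt "-0.004 0 0.015 0" --pt "-0.003 0 0.015 0" --pt "-0.003 0 0.015 0" --pt "-0.002 0 0.01 0" --pt "0 0 0 0"

```text
t: 4.7
eef_pos: [0.532, -0.1672, 0.1596]
eef_rot: [0.691, 0.723, -0.0, 0.001]
force: [0.4, -6.1, 2.6]
finger_gap: 0.0004
gripper_force: 2.7
```

Emit:
send_rows --pt "0 0 0.007 0" --pt "0 0 0.007 0" --pt "0 0 0 0"

```text
t: 4.95
eef_pos: [0.5322, -0.1674, 0.1562]
eef_rot: [0.691, 0.723, -0.0, 0.001]
force: [-1.4, -9.7, 7.0]
finger_gap: 0.0005
gripper_force: 5.3
```

Emit:
send_rows --pt "0 0 0.007 0" --pt "0 0 0 0" --pt "0 0 0 0"

```text
t: 5.2
eef_pos: [0.5324, -0.1675, 0.1554]
eef_rot: [0.691, 0.723, -0.0, 0.002]
force: [-4.1, -10.4, 17.0]
finger_gap: 0.0004
gripper_force: 9.7
```

```bash
python3 -c "
from h import *; to(.5306,-.167,.070)"
```

```text
t 5.2 tip [ 0.5326 -0.1678  0.0714] F [ -4.1 -10.4  17. ] gap 0.0 shift [ 0.003 -0.006  0.005] turn -0.0 z [ 0.002 -0.003 -1.   ] toolx [-0.045  0.999 -0.003]
```

Emit:
send_rows --pt "-0.005 0 0.006 0" --pt "0 0 0 0" --pt "0 0 0 0"

```text
t: 5.45
eef_pos: [0.5326, -0.1683, 0.1544]
eef_rot: [0.691, 0.723, 0.001, 0.001]
force: [-8.2, -1.2, 27.1]
finger_gap: 0.0006
gripper_force: 12.1
```

Run:
```python
from h import *; to(.5306,-.167,.070)
from station import arm; import cv2
b=arm.grab_frame("scene")["img"][140:230,225:345,::-1]
cv2.imwrite("pics/p2.png",cv2.resize(b,(800,600),interpolation=cv2.INTER_CUBIC))
```

```text
t 5.45 tip [ 0.5329 -0.1684  0.0704] F [-8.2 -1.2 27.1] gap 0.001 shift [ 0.005 -0.007  0.001] turn -0.0 z [ 0.002 -0.001 -1.   ] toolx [-0.045  0.999 -0.001]
```

View pics/p2.png

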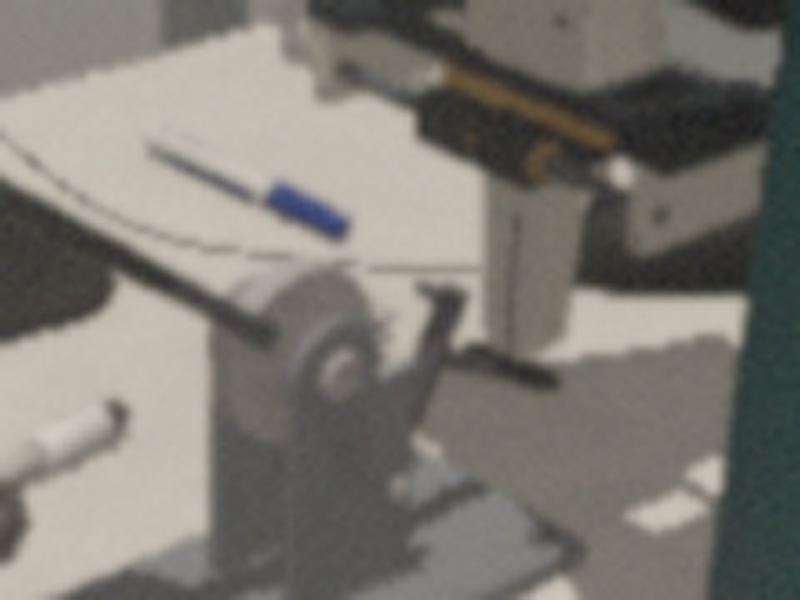

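The pawl's hook at (445,290) has swung clear of the teeth at (385,330), and the paddle is tilted down on its stop. Next I'll retreat upward and go over the bar.

Emit:
send_rows --pt "-0.005 0 -0.03 0" --pt "-0.005 0 -0.04 0" --pt "0 0 -0.1 0" --pt "0 0 -0.1 0" --pt "0 0 -0.1 0"

```text
t: 5.92
eef_pos: [0.5318, -0.1707, 0.264]
eef_rot: [0.691, 0.723, -0.0, -0.001]
force: [0.4, 0.0, 1.0]
finger_gap: 0.0007
gripper_force: 0.0
```

Emit:
send_rows --pt "0 0 -0.1 0" --pt "0 0 -0.1 0" --pt "0 0 -0.1 0" --pt "0 0 -0.05 0" --pt "0 0 0 0"

```text
t: 6.33
eef_pos: [0.5325, -0.171, 0.3715]
eef_rot: [0.691, 0.723, 0.001, 0.002]
force: [0.6, -0.4, 0.7]
finger_gap: 0.0005
gripper_force: 0.0
```

Run:
```python
from h import *; to(.518,.107,.275)
from station import arm; import cv2
a=arm.grab_frame("top"); np.savez("top1.npz",**a); b=arm.grab_frame("scene"); np.savez("scene1.npz",**b)
# dark bar mask in top, left of lens
g=a["img"].max(2)[175:225,195:216]; m=(g<45).astype(np.uint8)
ys,xs=np.nonzero(m); sel=xs<18
print("bar px", xs.mean()+195, np.bincount(xs).tolist(), ys.min()+175, ys.max()+175)
p=np.load("pose.npz"); R,o=p["R"],p["o"]
for q in(-.03,0,.03,.06):
    X=np.r_[R@[0,-.08+.2*np.cos(.7-q)]+o,.11+.2*np.sin(.7-q)]; print(q,X.round(4),proj(a,X).round(1),proj(b,X).round(1))
```

```text
t 6.33 tip [ 0.5328 -0.1711  0.2875] F [ 0.6 -0.4  0.7] gap 0.0 shift [ 0.928 -0.007  0.04 ] turn -0.0 z [ 0.004 -0.001 -1.   ] toolx [-0.046  0.999 -0.002]
bar px 207.16190476190476 [0, 0, 0, 0, 0, 0, 0, 0, 0, 0, 8, 28, 28, 23, 16, 2] 188 215
-0.03 [0.5184 0.0986 0.2434] [210.2 200.8] [215.4 156.1]
0 [0.5182 0.1025 0.2388] [208.7 201.1] [213.9 158.6]
0.03 [0.5181 0.1063 0.2342] [207.3 201.4] [212.5 161.1]
0.06 [0.5179 0.1099 0.2294] [205.9 201.7] [211.1 163.7]
```

Emit:
send_rows --pt "0.09 0 0 0" --pt "0.09 0 0 0" --pt "0.09 0 0 0" --pt "0.09 0 0 0" --pt "0.09 0 0 0"

```text
t: 6.85
eef_pos: [0.5256, -0.0349, 0.3655]
eef_rot: [0.691, 0.723, -0.001, -0.001]
force: [0.2, -0.6, 0.4]
finger_gap: 0.0001
gripper_force: 0.0
```

Emit:
send_rows --pt "0.09 0 0 0" --pt "0.09 0 0 0" --pt "0.09 0 0 0" --pt "0.09 0 0 0" --pt "0.09 0 0 0"

```text
t: 7.27
eef_pos: [0.5194, 0.1001, 0.3655]
eef_rot: [0.691, 0.723, -0.001, -0.001]
force: [0.7, -0.2, -0.1]
finger_gap: 0.0006
gripper_force: 0.0
```

Emit:
send_rows --pt "0.025 0 0 0" --pt "0 0 0.04 0" --pt "0 0 0 0"

```text
t: 7.52
eef_pos: [0.5192, 0.106, 0.3521]
eef_rot: [0.691, 0.723, -0.002, -0.001]
force: [0.3, 0.4, -0.9]
finger_gap: 0.0007
gripper_force: 0.0
```

Run:
```python
from h import *; to(.518,.107,.243)
from station import arm; import cv2
b=arm.grab_frame("scene")["img"][110:260,160:310,::-1]
cv2.imwrite("pics/p3.png",cv2.resize(b,(600,600),interpolation=cv2.INTER_CUBIC))
```

```text
t 7.52 tip [0.5189 0.1059 0.2681] F [ 0.3  0.4 -0.9] gap 0.001 shift [ 0.004 -0.002  0.084] turn 0.0 z [-0.004 -0.001 -1.   ] toolx [-0.046  0.999 -0.001]
```

View pics/p3.png

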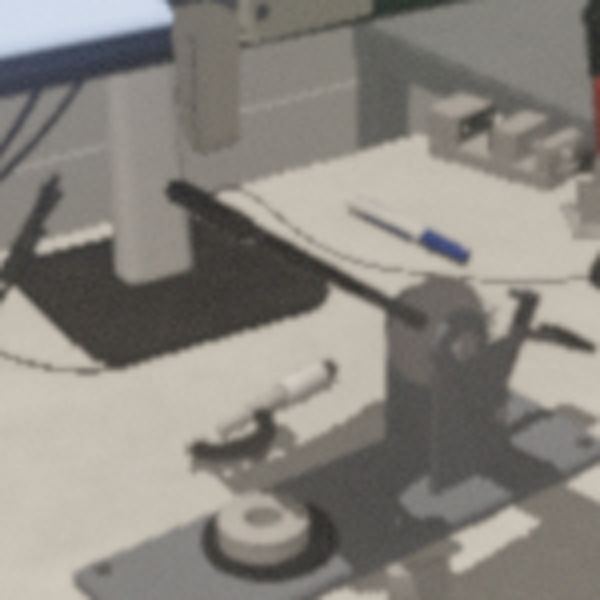

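The tip at (210,140) is directly above the bar's centre at (210,205), and the pawl has stayed pressed. Now I'll descend and push along the arc.

Emit:
send_rows --pt "0.003 0 0.03 0" --pt "0 0 0.03 0" --pt "0 0 0.015 0" --pt "0 0 0.01 0" --pt "0 0 0 0"

```text
t: 7.98
eef_pos: [0.5194, 0.1068, 0.3294]
eef_rot: [0.691, 0.723, -0.0, -0.0]
force: [-0.5, -0.6, -0.3]
finger_gap: 0.0005
gripper_force: 0.0
```

Emit:
send_rows --pt "0.01 0 0.015 0" --pt "0.01 0 0.015 0" --pt "0.01 0 0.015 0" --pt "0.01 0 0.015 0" --pt "0 0 0 0"

```text
t: 8.4
eef_pos: [0.519, 0.1201, 0.3124]
eef_rot: [0.691, 0.723, 0.001, -0.0]
force: [-0.6, 1.0, 2.9]
finger_gap: 0.0004
gripper_force: 1.0
```

Emit:
send_rows --pt "0.009 0 0.016 0" --pt "0.009 0 0.016 0" --pt "0.009 0 0.016 0" --pt "0.009 0 0.016 0" --pt "0 0 0 0"

```text
t: 8.82
eef_pos: [0.5184, 0.1313, 0.2934]
eef_rot: [0.69, 0.723, 0.001, -0.0]
force: [-0.8, 3.7, 3.8]
finger_gap: 0.0002
gripper_force: 1.8
```

```bash
cat >> h.py <<'E'
def arc():
    "tool shift that puts the tip centre over the bar at the present tip height"
    from station import arm; s=arm.read_state(); p=np.load("pose.npz"); z=s["eef_pos"][2]-.084-.117
    X=p["R"]@[0,-.08+np.sqrt(.04-min(max(z,0),.2)**2)]+p["o"]; print("q",round(.7-np.arcsin(z/.2),3)); to(*X,.117)
E
python3 -c "
from h import *; arc()"
```

```text
q 0.22
t 8.82 tip [0.5185 0.1315 0.2094] F [-0.8  3.7  3.8] gap 0.0 shift [-0.016 -0.006  0.308] turn 0.0 z [ 0.001  0.002 -1.   ] toolx [-0.047  0.999  0.002]
```

Emit:
send_rows --pt "0 0 0.018 0" --pt "0.002 0 0.018 0" --pt "0.004 0 0.018 0" --pt "0.006 0 0.018 0" --pt "0.006 0 0.018 0"

```text
t: 9.23
eef_pos: [0.5185, 0.1366, 0.2672]
eef_rot: [0.691, 0.723, 0.002, -0.0]
force: [-0.5, 6.3, 9.3]
finger_gap: 0.0006
gripper_force: 4.4
```

Emit:
send_rows --pt "0.005 0 0.018 0" --pt "0.005 0 0.018 0" --pt "0.005 0 0.018 0" --pt "0.004 0 0.018 0" --pt "0 0 0 0"

```text
t: 9.65
eef_pos: [0.518, 0.142, 0.2443]
eef_rot: [0.691, 0.723, 0.001, -0.0]
force: [-0.3, 1.1, 1.1]
finger_gap: 0.0004
gripper_force: 0.4
```

```bash
python3 -c "
from h import *; arc()"
```

```text
q 0.482
t 9.65 tip [0.5181 0.1421 0.1603] F [-0.3  1.1  1.1] gap 0.0 shift [ 0.009 -0.006  0.144] turn -0.0 z [ 0.001  0.001 -1.   ] toolx [-0.046  0.999  0.001]
```

Emit:
send_rows --pt "0.007 0 0.018 0" --pt "0.006 0 0.018 0" --pt "0.004 0 0.018 0" --pt "0.003 0 0.018 0" --pt "0.002 0 0.018 0"

```text
t: 10.07
eef_pos: [0.5178, 0.1477, 0.2172]
eef_rot: [0.691, 0.723, 0.0, 0.0]
force: [2.6, -3.4, 4.6]
finger_gap: 0.0004
gripper_force: 2.6
```

Emit:
send_rows --pt "0.002 0 0.015 0" --pt "0.001 0 0.015 0" --pt "0 0 0.01 0" --pt "0 0 0 0"

```text
t: 10.4
eef_pos: [0.5175, 0.1487, 0.2048]
eef_rot: [0.691, 0.723, -0.0, -0.0]
force: [-0.0, 0.7, 0.8]
finger_gap: 0.0007
gripper_force: 0.0
```

```bash
python3 -c "
from h import *; arc()"
```

```text
q 0.681
t 10.4 tip [0.5175 0.1487 0.1208] F [-0.   0.7  0.8] gap 0.001 shift [ 0.003 -0.005  0.013] turn -0.0 z [-0.001  0.    -1.   ] toolx [-0.045  0.999  0.   ]
```

Emit:
send_rows --pt "0 0 0.008 0" --pt "0 0 0.008 0" --pt "0 0 0 0" --pt "0 0 0 0"

```text
t: 10.73
eef_pos: [0.5175, 0.1487, 0.2009]
eef_rot: [0.691, 0.723, 0.0, -0.0]
force: [-1.0, 0.9, 5.7]
finger_gap: 0.0005
gripper_force: 2.8
```

Emit:
send_rows --pt "0 0 0.007 0" --pt "0 0 0 0" --pt "0 0 0 0"

```text
t: 10.98
eef_pos: [0.5177, 0.1488, 0.2004]
eef_rot: [0.691, 0.723, 0.001, 0.0]
force: [-6.6, -1.1, 19.4]
finger_gap: 0.0005
gripper_force: 9.8
```

Emit:
send_rows --pt "0 0 0.007 0" --pt "0 0 0 0" --pt "0 0 0 0"

```text
t: 11.23
eef_pos: [0.5178, 0.1489, 0.1998]
eef_rot: [0.691, 0.723, 0.001, 0.0]
force: [-13.4, -1.5, 34.2]
finger_gap: 0.0008
gripper_force: 17.1
```

On the stop: force rose to 34 N and the tip is at 0.116 m. I'll lift clear and check.

Emit:
send_rows --pt "0 0 -0.01 0" --pt "0 0 -0.02 0" --pt "0 0 -0.08 0" --pt "0 0 -0.1 0" --pt "0 0 -0.1 0"

```text
t: 11.65
eef_pos: [0.5171, 0.1485, 0.2898]
eef_rot: [0.691, 0.723, -0.001, -0.001]
force: [1.2, -0.0, 0.8]
finger_gap: 0.0005
gripper_force: 0.0
```

Emit:
send_rows --pt "0 0 -0.1 0" --pt "0 0 -0.1 0" --pt "0 0 -0.1 0" --pt "0 0 0 0" --pt "0 0 0 0"

```text
t: 12.07
eef_pos: [0.5177, 0.1486, 0.3808]
eef_rot: [0.691, 0.723, 0.001, 0.0]
force: [-0.8, 0.1, -0.4]
finger_gap: 0.0004
gripper_force: 0.0
```

Run:
```python
from h import *; to(.518,.107,.243)
from station import arm; import cv2
b=arm.grab_frame("scene")["img"][140:290,170:320,::-1]
cv2.imwrite("pics/p4.png",cv2.resize(b,(600,600),interpolation=cv2.INTER_CUBIC))
```

```text
t 12.07 tip [0.5179 0.1487 0.2968] F [-0.8  0.1 -0.4] gap 0.0 shift [-0.139 -0.006  0.179] turn -0.0 z [ 0.002  0.001 -1.   ] toolx [-0.046  0.999  0.001]
```

View pics/p4.png

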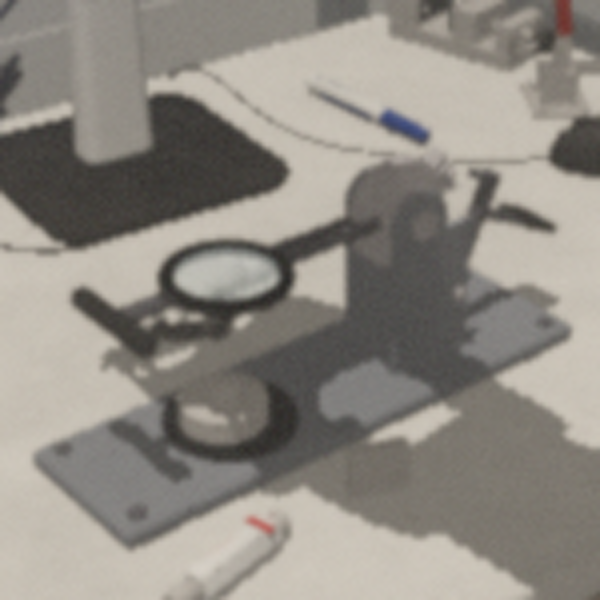

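The arm is level: bar at about (115,320), lens at (225,275). The pawl hook at (485,180) is still clear of the teeth, the ring and tools are undisturbed, and the robot is well above everything.

```bash
python3 -c "
from station import arm; print(arm.job_done())"
```

```text
the job is handed in; nothing more can be done
None
```

I pressed the pawl to its stop, pushed the arm down level onto its stop, and handed the job in at about 12 s with the gripper clear and the ring and tools where they were; no verdict came back.

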